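# Find the loose bolt of the tape stand and hold its cap open

## Task

The tape stand on this clinic counter wobbles because one of its three bolts is loose. First slide the tape roll up off the spindle and set it down flat in the white tray, without dropping it, and let go of it; then tap down on the bolt heads to find the loose one, which drops several millimetres and stays down, while the tight ones do not give. Only then grip the tab of that bolt's hinged cap, lift the cap about 45 degrees open and finish while still holding it there; keep the other two caps shut and do not disturb the other things on the counter.

Things in the scene. Friction and masses are not known exactly. Their poses are not given: they have to be found in the camera images.
- stand: the tape stand, fixed to the counter: grey steel base plate 170 x 270 x 8 mm; origin on the counter; the plate reaches from x = -90 to +80 mm and y = -135 to +135 mm of its own frame. Its x axis points from the row of bolts towards the spindle (roughly away from the robot), z up. Near its -x edge three like grey bolt blocks (40 x 42 mm, top 33.5 mm above the counter) stand in a row along y, 85 mm apart, at x = -27 mm
- spindle (a point): top of the upright steel spindle (18 mm thick, top 90 mm above the counter), at x = +50, y = 0 mm of the stand. At its foot is a collar, 48 mm across, whose top is 30 mm above the counter; the roll sits on it, so it must rise 62 mm to come free
- roll_center (a point): centre (half-way up) of the roll of tape: outside diameter 58 mm, height 38 mm, bore 28 mm, 80 to 155 g, pale; its z axis is the bore's axis. It starts on the spindle
- tray: shallow white tray, 200 (its x) x 160 (its y) mm outside, rim 18 mm high, walls and floor 5 mm, does not move; origin in the middle of its underside, z up
- head_a (a point): middle of the top face of bolt a's steel hexagon head (18 mm across, top 50 mm above the counter, standing 12 mm proud of its cap), at x = -27, y = 85 mm of the stand. Which of a, b, c is loose changes from start to start and cannot be seen
- bolt_a (a joint): how far bolt a has dropped (m), 0 at the start. The loose bolt gives way at a downward push of about 3 N, drops 8 mm to its stop and stays down; a tight one gives less than 1 mm
- tab_a (a point): centre of the upright lifting tab of cap a: an aluminium block 14 x 14 mm and 28 mm tall (34 to 62 mm above the counter when shut) at the -x end of the cap, 62 mm from the hinge, at x = -67, y = 85 mm of the stand; free space on both y sides of it
- hinge_a (a point): middle of cap a's hinge axis, 36 mm above the counter, at x = -5, y = 85 mm of the stand; the axis runs along the stand's y. When shut, the tab's centre is 62 mm towards the stand's -x and 12 mm above it
- cap_a (a joint): opening angle of cap a (rad): 0 shut, flat on its block; grows as the tab end rises, up and over towards the spindle; stop at 1.2. The cap is a 4 mm aluminium frame, 38 mm wide, 60 g, around the bolt head; it falls shut when let go
- head_b (a point): middle of the top face of bolt b's steel hexagon head (18 mm across, top 50 mm above the counter, standing 12 mm proud of its cap), at x = -27, y = 0 mm of the stand. Which of a, b, c is loose changes from start to start and cannot be seen
- bolt_b (a joint): how far bolt b has dropped (m), 0 at the start. The loose bolt gives way at a downward push of about 3 N, drops 8 mm to its stop and stays down; a tight one gives less than 1 mm
- tab_b (a point): centre of the upright lifting tab of cap b: an aluminium block 14 x 14 mm and 28 mm tall (34 to 62 mm above the counter when shut) at the -x end of the cap, 62 mm from the hinge, at x = -67, y = 0 mm of the stand; free space on both y sides of it
- hinge_b (a point): middle of cap b's hinge axis, 36 mm above the counter, at x = -5, y = 0 mm of the stand; the axis runs along the stand's y. When shut, the tab's centre is 62 mm towards the stand's -x and 12 mm above it
- cap_b (a joint): opening angle of cap b (rad): 0 shut, flat on its block; grows as the tab end rises, up and over towards the spindle; stop at 1.2. The cap is a 4 mm aluminium frame, 38 mm wide, 60 g, around the bolt head; it falls shut when let go
- head_c (a point): middle of the top face of bolt c's steel hexagon head (18 mm across, top 50 mm above the counter, standing 12 mm proud of its cap), at x = -27, y = -85 mm of the stand. Which of a, b, c is loose changes from start to start and cannot be seen
- bolt_c (a joint): how far bolt c has dropped (m), 0 at the start. The loose bolt gives way at a downward push of about 3 N, drops 8 mm to its stop and stays down; a tight one gives less than 1 mm
- tab_c (a point): centre of the upright lifting tab of cap c: an aluminium block 14 x 14 mm and 28 mm tall (34 to 62 mm above the counter when shut) at the -x end of the cap, 62 mm from the hinge, at x = -67, y = -85 mm of the stand; free space on both y sides of it
- hinge_c (a point): middle of cap c's hinge axis, 36 mm above the counter, at x = -5, y = -85 mm of the stand; the axis runs along the stand's y. When shut, the tab's centre is 62 mm towards the stand's -x and 12 mm above it
- cap_c (a joint): opening angle of cap c (rad): 0 shut, flat on its block; grows as the tab end rises, up and over towards the spindle; stop at 1.2. The cap is a 4 mm aluminium frame, 38 mm wide, 60 g, around the bolt head; it falls shut when let go
- strips: black jar, 42 mm across and 105 mm tall, loose on the counter, leave alone; origin under its middle
- specimen: clear specimen jar with a lid, 54 mm across and 65 mm tall, loose, leave alone; origin under its middle
- beaker: white plastic cup, 74 mm across and 85 mm tall, loose, leave alone; origin under its middle

How it is judged:
On the way, in this order (a step that is already met when the one before it is completed fails the run):
1. the roll lies flat in the tray, let go of (x of roll_center in the frame of tray between -0.075 and 0.075 m and y of roll_center in the frame of tray between -0.055 and 0.055 m and z of roll_center in the frame of tray below 0.03 m and angle between roll_center's own z axis and vertical below 0.15 rad and linear speed of roll below 0.03 m/s and contact force between the fingers and roll below 0.05 N), for 0.2 s.
2. the loose bolt has been tapped down (value of joint any of bolt_a, bolt_b, bolt_c above 0.005 m), for 0.2 s.
3. the loose bolt's cap is lifted by the fingers, the others shut (((value of joint bolt_a above 0.005 m and value of joint cap_a above 0.6 rad and contact force between the fingers and cap_a above 0.3 N and value of joint each of cap_b, cap_c below 0.15 rad) or (value of joint bolt_b above 0.005 m and value of joint cap_b above 0.6 rad and contact force between the fingers and cap_b above 0.3 N and value of joint each of cap_a, cap_c below 0.15 rad) or (value of joint bolt_c above 0.005 m and value of joint cap_c above 0.6 rad and contact force between the fingers and cap_c above 0.3 N and value of joint each of cap_a, cap_b below 0.15 rad))), for 0.2 s.
At the end, for the whole second after the job is handed in: Roll flat in the tray (centre within 75 mm in the tray's x, 55 mm in y; tilt under 0.15 rad), at rest, untouched; loose bolt dropped over 5 mm; its cap held by the fingers (over 0.3 N) at over 0.6 rad (34 degrees); the other two caps under 0.15 rad (all of step 1 and ((value of joint bolt_a above 0.005 m and value of joint cap_a above 0.6 rad and contact force between the fingers and cap_a above 0.3 N and value of joint each of cap_b, cap_c below 0.15 rad) or (value of joint bolt_b above 0.005 m and value of joint cap_b above 0.6 rad and contact force between the fingers and cap_b above 0.3 N and value of joint each of cap_a, cap_c below 0.15 rad) or (value of joint bolt_c above 0.005 m and value of joint cap_c above 0.6 rad and contact force between the fingers and cap_c above 0.3 N and value of joint each of cap_a, cap_b below 0.15 rad))); the arm keeps its last pose, push and grip.
It fails at once if a cap is lifted whose bolt has not been found loose by tapping ((value of joint bolt_a below 0.004 m and value of joint cap_a above 0.25 rad) or (value of joint bolt_b below 0.004 m and value of joint cap_b above 0.25 rad) or (value of joint bolt_c below 0.004 m and value of joint cap_c above 0.25 rad)).
It fails at once if the roll is let go of in the air (contact force between the fingers and roll below 0.02 N and horizontal distance between roll_center and spindle above 0.06 m and z of roll_center in the frame of tray above 0.06 m).
It fails at once if another thing on the counter is moved over 30 mm or tipped (distance of any of strips, specimen, beaker from where it was at the start of the episode above 0.03 m or angle between any of strips, specimen, beaker's own z axis and vertical above 0.4 rad).
It also fails if it takes over 72 s, if anything falls off the work surface, if the arm or the gripper's body presses on something with over 40 N, if the wrist force passes 120 N, or if a joint passes its speed limit or range.

## Robot

A 6-joint arm with a two-finger parallel gripper is mounted at the origin on the work surface. World frame = base frame: x ahead of the robot, y to its left, z up, the work surface at z = 0. Lengths are in m, angles in rad, forces in N, time in s.
With the tool pointing down it reaches from about 0.3 to 0.775 m from the base axis. Payload 14.6 kg.
Tool frame: the origin (TCP) lies midway between the tips of the shut fingers; the grasp point (between the pads) lies 19 mm behind it (ctrl.grip_depth is the z of the grasp point in the tool frame, in m); z points along the fingers, y is the line along which they close (so a half turn about z gives the same grasp; the last joint's range is limited). The gripper opens to 94 mm and grips with 3 to 60 N. Pads are 16 mm wide; open, the fingers measure 119 mm over their backs; the gripper's body (75 mm by 177 mm) begins 78 mm behind the grasp point.
Start: joints at [1.268, 0.3, 1.521, -0, 1.321, -0.067], TCP at [0.128, 0.535, 0.205] pointing down, gripper open.
Joint ranges: [-3.03, 3.03], [-0.79, 2.21], [0.23, 2.52], [-1.04, 4.18], [0, 3.07], [-2.55, 2.55]. Speed limits (rad/s): [2.22, 2.22, 2.57, 3.14, 3.14, 3.14].

## Interface

Orientations are given as [roll, pitch, yaw] about the fixed x, y, z axes, in that order (R = Rz(yaw) Ry(pitch) Rx(roll)).
In Python, from station import ctrl gives the robot as it stands. The module is installed in compiled form; this text tells all that it offers.
- The arm moves only by the tool carry_out, never from a script. Its argument "commands" is a list of rows, each a list of 3 entries, a list of its own where there are three numbers: the closure, from 0 (fully open) to 1 (shut), then the shift along the tool's x, y, z in mm, then the turn, a rotation vector about the tool's x, y, z in rad. In form: [[gripper, [tx, ty, tz], [wx, wy, wz]], ...]. A call has 1 to 10 rows; each row shifts and turns the commanded pose from where the row before left it, along the tool's axes as they then stand; what a row does not reach is not made up. A row lasts 1/8 s, in which the tool goes at most 62.5 mm and 10.7 degrees, less where a joint would pass 70% of its speed; a pose out of reach is approached as far as the arm can. A call with a gripper value outside its range is refused whole. The fingers move at their own pace and stop on an object; "squeeze" is the grip in N (left out, the last holds). Time passes only in rows, so rows that do not move let the fingers close. It gives the time, the measured TCP pose, the force, the opening and the grip force at its end, in the units of the state.
- ctrl.get_obs(): the state, without advancing time (a new reading comes with each control period).
- ctrl.camera(name): name is "scene" or "top" or "wrist"; returns a dict with "img" (420x560x3 uint8, blue, green, red), "camera_matrix" (3x3 intrinsics, pixels), "rvec" (rotation vector, rad) and "tvec" (3), from world to camera coordinates, as OpenCV has them. Camera axes: x right, y down, z forward; pixel columns grow to the right and rows downward; lengths in m; the calibration is good to about 2 mm. The wrist camera is an equidistant fisheye: a pixel r from the principal point sees the ray r / f radians off the axis. A picture is of the moment at which its call begins. There is no depth.
- ctrl.hand_in(): hands the job in; it is judged then, once.
Trained networks look in the newest picture that a camera, given by its name, has taken for a name from the list of things; names that differ only in an ending like _2 or _b are one class to them, and where a whole thing is asked for, a point or a joint stands for the part that bears it (a point fixed in the world has none). Each returns a list of dicts, best first, with "score" (0 to 1); they miss things now and then, are a little off and sometimes report something else, mostly with a low value. They report only what shows in the picture. A call takes as long as a camera call.
- ctrl.outline_of(thing, camera): "region" (420x560 bool, what is visible of it).
- ctrl.place_of(thing, camera): "at" ([x, y, z] in m, in world coordinates, good to about 4 mm: a listed point, or the origin of a listed thing).
The state is a dict: "time_s": time; "qpos": joint angles; "joint_vel": joint speeds; "tau": joint torques, N m; "ee_pos": TCP position; "eef_rot": TCP orientation; "force": force on the tool from outside, world axes, zero at the start; "moment": the same for the moment, N m; "grip_width": finger opening in m; "grip_force": force on a finger pad.
Only numpy, scipy, OpenCV 4.12 (cv2) and the standard library are available. Lean on these libraries where they do the work, as an engineer would, in place of code of your own. Each camera call takes 0.05 s, during which the arm holds its last target. There are 200 camera calls.

## Working session

There is one attempt and no reset: what is moved stays moved. The work goes in short steps, Python scripts to look and compute and a tool call to move; the robot and the scene stay as the last step left them, time stands still between calls to the robot, and variables do not carry over. Pictures are saved under pics/ and viewed, at most 10 in all, crops included, and the job is handed in when it is done.

Besides the shell and the picture viewer there is one more tool, called after "Request:" by a JSON object that holds its "method" and its "body". carry_out: Moves the arm, as the interface text tells. Its arguments: {"type":"object","properties":{"commands":{"type":"array","items":{"type":"array"}},"squeeze":{"type":"number"}},"required":["commands"]}

```bash
mkdir -p pics
cat > h.py <<'E'
import numpy as np, cv2
from station import ctrl
from scipy.spatial.transform import Rotation as R
def snap(c,f):
    d=ctrl.camera(c); cv2.imwrite('pics/'+f,d['img']); return d
def places(cam,names):
    for n in names:
        print(cam,n,[(np.round(r['at'],4).tolist(),round(r['score'],2)) for r in ctrl.place_of(n,cam)[:4]])
E
python3 - <<'E'
from h import *
a=snap('scene','s0.png'); b=snap('top','t0.png')
cv2.imwrite('pics/both.png',cv2.resize(np.vstack([a['img'],b['img']]),(420,600)) if 0 else np.hstack([cv2.resize(a['img'],(400,300)),cv2.resize(b['img'],(400,300))]))
for c in('top','scene'):
    places(c,['stand','spindle','roll_center','tray','head_a','tab_a','hinge_a','strips','specimen','beaker'])
o=ctrl.get_obs();print(o['ee_pos'],o['eef_rot'],o['grip_width'],ctrl.grip_depth,o['time_s'])
E
```

```text
top stand [([0.5823, -0.1081, 0.0007], 0.91)]
top spindle [([0.6355, -0.0933, 0.0897], 0.86)]
top roll_center [([0.6315, -0.093, 0.0457], 0.94)]
top tray [([0.5351, 0.3147, 0.0016], 0.86), ([0.5788, -0.1942, 0.0553], 0.57)]
top head_a [([0.5589, -0.1143, 0.048], 0.53), ([0.5371, -0.0334, 0.0475], 0.42)]
top tab_a [([0.5213, -0.1267, 0.0478], 0.81), ([0.4978, -0.0434, 0.0511], 0.75), ([0.5434, -0.2077, 0.0535], 0.57)]
top hinge_a [([0.5765, -0.1081, 0.0375], 0.81), ([0.6066, -0.1883, 0.0358], 0.75)]
top strips [([0.595, -0.4321, -0.0008], 0.82)]
top specimen [([0.7811, 0.1445, -0.0008], 0.8)]
top beaker [([0.3442, -0.3939, 0.0039], 0.68), ([0.6294, -0.0928, 0.0442], 0.57)]
scene stand [([0.5829, -0.1109, -0.0048], 0.73)]
scene spindle [([0.5462, -0.2048, 0.0462], 0.23)]
scene roll_center [([0.6323, -0.094, 0.051], 0.75)]
scene tray [([0.5308, 0.3096, 0.0004], 0.74)]
scene head_a [([0.533, -0.029, 0.0471], 0.6), ([0.5539, -0.1133, 0.051], 0.58), ([0.5805, -0.1959, 0.0498], 0.58)]
scene tab_a [([0.4989, -0.0399, 0.0471], 0.61), ([0.5223, -0.1238, 0.0451], 0.55), ([0.5435, -0.2062, 0.0464], 0.46), ([0.7837, 0.1387, 0.0026], 0.39)]
scene hinge_a [([0.5769, -0.1077, 0.0344], 0.88), ([0.5588, -0.0287, 0.0366], 0.85), ([0.6014, -0.1936, 0.0378], 0.81)]
scene strips [([0.5916, -0.4333, -0.0047], 0.56)]
scene specimen [([0.7802, 0.1377, 0.0002], 0.93), ([0.5337, 0.3087, -0.0041], 0.7)]
scene beaker [([0.3467, -0.3932, -0.0018], 0.77), ([0.576, -0.1119, 0.0338], 0.43)]
[0.1284873  0.53475349 0.20543534] [-3.14151996e+00 -1.59106424e-06  2.90580785e+00] 0.09389879376892099 -0.0188 1.1
```

View pics/t0.png

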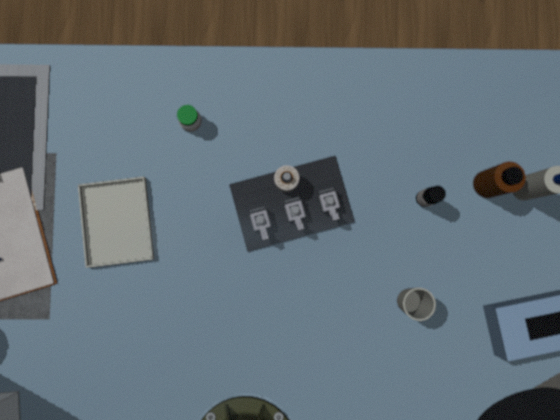

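View pics/s0.png

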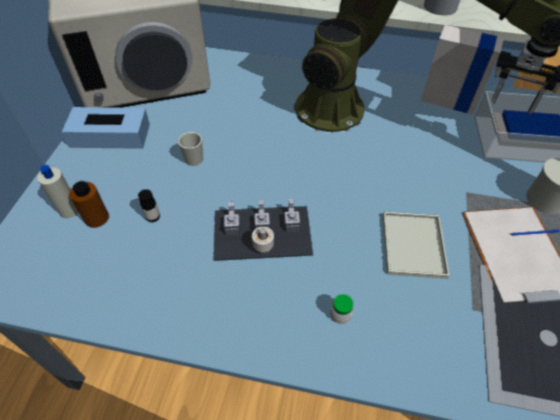

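Run:
```python
from h import *
from scipy.optimize import least_squares
P=[(50,0,.6355,-.0933),(50,0,.6315,-.093),(50,0,.6323,-.094),(-27,0,.5589,-.1143),(-27,0,.5539,-.1133),(-27,85,.5371,-.0334),(-27,85,.533,-.029),(-27,-85,.5805,-.1959),
(-67,0,.5213,-.1267),(-67,85,.4978,-.0434),(-67,-85,.5434,-.2077),(-67,0,.5223,-.1238),(-67,85,.4989,-.0399),(-67,-85,.5435,-.2062),(-5,0,.5765,-.1081),(-5,-85,.6066,-.1883),(-5,0,.5769,-.1077),(-5,85,.5588,-.0287),(-5,-85,.6014,-.1936)]
P=np.array(P)
def f(p):
    c,s=np.cos(p[2]),np.sin(p[2]);L=P[:,:2]/1e3
    return np.r_[p[0]+c*L[:,0]-s*L[:,1]-P[:,2],p[1]+s*L[:,0]+c*L[:,1]-P[:,3]]
r=least_squares(f,[.58,-.1,.27],loss='soft_l1',f_scale=.003)
print(r.x,np.std(r.fun)); p=r.x
M=R.from_euler('z',p[2]).as_matrix()[:2,:2]
print('spindle',p[:2]+M@[.05,0])
# tray yaw
for cam in('top',):
    ctrl.camera(cam);m=ctrl.outline_of('tray',cam)[0]['region'].astype('uint8')
    print(cv2.minAreaRect(cv2.findNonZero(m)))
```

```text
[ 0.58470556 -0.10686125  0.26976341] 0.0019306307673860634
spindle [ 0.63289726 -0.09353608]
((115.04878234863281, 221.93902587890625), (84.03839111328125, 69.68229675292969), 83.6598129272461)
```

Request:
{"method": "carry_out", "body": {"commands": [[0,[0,0,0],[0,0,-0.168]],[0,[0,0,0],[0,0,-0.168]],[0,[0,0,0],[0,0,-0.168]],[0,[-20,-46,0],[0,0,0]],[0,[-20,-46,0],[0,0,0]],[0,[-20,-46,0],[0,0,0]],[0,[-20,-46,0],[0,0,0]],[0,[-20,-46,0],[0,0,0]],[0,[-20,-46,0],[0,0,0]],[0,[-20,-46,0],[0,0,0]]]}}

```text
time_s: 2.45
ee_pos: [0.3496, 0.26, 0.2057]
eef_rot: [3.141, 0.001, -2.873]
force: [0.5, -0.4, -0.3]
grip_width: 0.0943
grip_force: 0.0
```

Request:
{"method": "carry_out", "body": {"commands": [[0,[-20,-46,0],[0,0,0]],[0,[-20,-46,0],[0,0,0]],[0,[-20,-46,0],[0,0,0]],[0,[-20,-46,0],[0,0,0]],[0,[-20,-46,0],[0,0,0]],[0,[-20,-46,0],[0,0,0]],[0,[-20,-46,0],[0,0,0]],[0,[0,0,0],[0,0,0]],[0,[0,0,0],[0,0,0]]]}}

```text
time_s: 3.58
ee_pos: [0.5688, -0.0116, 0.2052]
eef_rot: [3.141, -0.0, -2.874]
force: [-0.2, 0.3, 0.7]
grip_width: 0.0939
grip_force: 0.0
```

Request:
{"method": "carry_out", "body": {"commands": [[0,[-14,-32,0],[0,0,0]],[0,[-13,-32,0],[0,0,0]],[0,[-13,-32,0],[0,0,0]],[0,[0,0,0],[0,0,0]]]}}

```text
time_s: 4.08
ee_pos: [0.6334, -0.0942, 0.2051]
eef_rot: [3.141, -0.0, -2.874]
force: [0.3, -0.4, 0.2]
grip_width: 0.0936
grip_force: 0.0
```

Run:
```python
from h import *
snap('wrist','w0.png')
places('wrist',['stand','spindle','roll_center','head_a','tab_a','hinge_a'])
o=ctrl.get_obs();print(o['ee_pos'],o['eef_rot'],o['qpos'])
```

```text
wrist stand [([0.5829, -0.111, -0.0036], 0.83)]
wrist spindle [([0.6361, -0.0936, 0.0903], 0.7)]
wrist roll_center [([0.6346, -0.0937, 0.0505], 0.97)]
wrist head_a [([0.5581, -0.1183, 0.0486], 0.92), ([0.5379, -0.0328, 0.0485], 0.7), ([0.5808, -0.1942, 0.049], 0.64)]
wrist tab_a [([0.5427, -0.202, 0.045], 0.85), ([0.5244, -0.1258, 0.0457], 0.84), ([0.4981, -0.0475, 0.0462], 0.55)]
wrist hinge_a [([0.5536, -0.0269, 0.038], 0.73), ([0.6042, -0.1915, 0.038], 0.56)]
[ 0.63295052 -0.0931595   0.20586243] [-3.14144195e+00  4.08854883e-04 -2.87247660e+00] [-2.03395060e-01  5.03181784e-01  1.23831630e+00  5.26540635e-05
  1.39966192e+00 -2.04331637e+00]
```

View pics/w0.png

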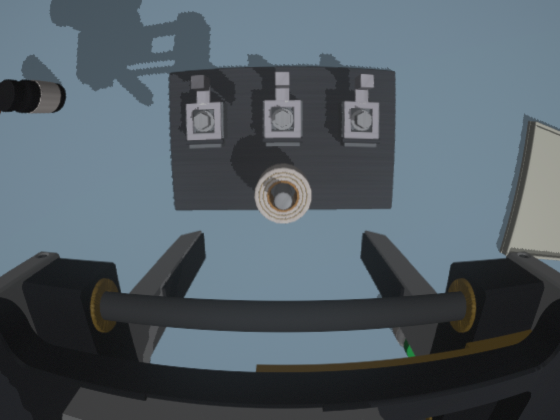

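The wrist picture shows the roll at about (283,195), centred between the fingers, with the three bolts in a row at y≈120. Descending to grip.

Request:
{"method": "carry_out", "body": {"commands": [[0,[-1,0,50],[0,0,0]],[0,[0,0,50],[0,0,0]],[0,[0,0,40],[0,0,0]],[0,[0,0,30],[0,0,0]],[0,[0,0,0],[0,0,0]],[1,[0,0,0],[0,0,0]],[1,[0,0,0],[0,0,0]],[1,[0,0,0],[0,0,0]],[1,[0,0,0],[0,0,0]],[1,[0,0,0],[0,0,0]]], "squeeze": 15}}

```text
time_s: 5.68
ee_pos: [0.6343, -0.0938, 0.036]
eef_rot: [-3.141, 0.001, -2.873]
force: [-1.3, -0.3, 4.7]
grip_width: 0.0584
grip_force: 15.0
```

Request:
{"method": "carry_out", "body": {"commands": [[1,[0,0,0],[0,0,0]],[1,[0,0,-8],[0,0,0]],[1,[0,0,-12],[0,0,0]],[1,[0,0,-20],[0,0,0]],[1,[0,0,-25],[0,0,0]],[1,[0,0,-25],[0,0,0]],[1,[0,0,0],[0,0,0]]]}}

```text
time_s: 6.55
ee_pos: [0.6351, -0.0939, 0.1284]
eef_rot: [-3.14, 0.004, -2.873]
force: [0.2, -0.1, -1.0]
grip_width: 0.0582
grip_force: 15.0
```

Run:
```python
from h import *
ctrl.camera('scene');places('scene',['roll_center','tray']);ctrl.camera('wrist');places('wrist',['roll_center','tray'])
o=ctrl.get_obs();print(o['ee_pos'],o['eef_rot'],o['grip_width'],o['grip_force'],o['force'])
```

```text
scene roll_center [([0.632, -0.0944, 0.1432], 0.65)]
scene tray [([0.5341, 0.3079, -0.0046], 0.95)]
wrist roll_center [([0.6285, -0.0933, 0.1371], 0.87)]
wrist tray []
[ 0.63373526 -0.09364432  0.12444284] [ 3.14089190e+00 -1.41618336e-03 -2.87344101e+00] 0.05833488850515024 14.999633417464793 [-0.94596433  0.51181206 -1.99652654]
```

Request:
{"method": "carry_out", "body": {"commands": [[1,[-1,20,0],[0,0,0]],[1,[-1,40,0],[0,0,0]],[1,[-1,44,0],[0,0,0]],[1,[-1,44,0],[0,0,0]],[1,[-1,44,0],[0,0,0]],[1,[-1,44,0],[0,0,0]],[1,[-1,44,0],[0,0,0]],[1,[-1,44,0],[0,0,0]],[1,[-1,44,0],[0,0,0]],[1,[-1,35,0],[0,0,0]]]}}

```text
time_s: 8.1
ee_pos: [0.5354, 0.3, 0.1252]
eef_rot: [3.141, -0.0, -2.872]
force: [0.5, 0.4, -1.3]
grip_width: 0.0584
grip_force: 15.0
```

Request:
{"method": "carry_out", "body": {"commands": [[1,[-1,14,0],[0,0,0]],[1,[0,0,30],[0,0,0]],[1,[0,0,30],[0,0,0]],[1,[0,0,28],[0,0,0]],[1,[0,0,12],[0,0,0]],[1,[0,0,8],[0,0,0]],[1,[0,0,0],[0,0,0]]]}}

```text
time_s: 8.98
ee_pos: [0.5343, 0.3113, 0.0177]
eef_rot: [3.142, 0.0, -2.873]
force: [-0.2, 0.1, -1.2]
grip_width: 0.0583
grip_force: 15.0
```

Request:
{"method": "carry_out", "body": {"commands": [[1,[0,0,2],[0,0,0]],[1,[0,0,2],[0,0,0]],[1,[0,0,1],[0,0,0]],[1,[0,0,0],[0,0,0]]]}}

```text
time_s: 9.48
ee_pos: [0.5342, 0.3113, 0.0125]
eef_rot: [-3.142, 0.0, -2.873]
force: [1.0, 0.2, -1.8]
grip_width: 0.0587
grip_force: 15.0
```

Request:
{"method": "carry_out", "body": {"commands": [[1,[0,0,1],[0,0,0]],[1,[0,0,1],[0,0,0]],[1,[0,0,0],[0,0,0]]]}}

```text
time_s: 9.85
ee_pos: [0.5343, 0.3113, 0.011]
eef_rot: [3.142, 0.0, -2.873]
force: [-3.5, -1.4, 4.5]
grip_width: 0.0586
grip_force: 15.0
```

Request:
{"method": "carry_out", "body": {"commands": [[0.2,[0,0,0],[0,0,0]],[0.2,[0,0,0],[0,0,0]],[0.2,[0,0,0],[0,0,0]],[0.2,[0,0,-10],[0,0,0]],[0.2,[0,0,-30],[0,0,0]],[0.2,[0,0,-40],[0,0,0]],[0.2,[0,0,-20],[0,0,0]],[0.2,[0,0,0],[0,0,0]]]}}

```text
time_s: 10.85
ee_pos: [0.5349, 0.3117, 0.1125]
eef_rot: [3.141, 0.003, -2.873]
force: [0.5, 0.4, -0.3]
grip_width: 0.0752
grip_force: 0.0
```

Run:
```python
from h import *
snap('scene','s1.png');places('scene',['roll_center']);w=snap('wrist','w1.png');places('wrist',['roll_center','tray'])
o=ctrl.get_obs();print(o['ee_pos'],o['eef_rot'],o['grip_width'],o['force'])
```

```text
scene roll_center [([0.5324, 0.3098, 0.0259], 0.86), ([0.5815, -0.1933, 0.0503], 0.73)]
wrist roll_center [([0.5339, 0.3118, 0.0255], 0.68)]
wrist tray [([0.5309, 0.3121, -0.0012], 0.87)]
[0.53379319 0.31108169 0.10928155] [-3.14121695e+00 -1.80806794e-03 -2.87338806e+00] 0.0754610027361254 [ 0.03529715 -1.29639007 -0.35389793]
```

View pics/w1.png

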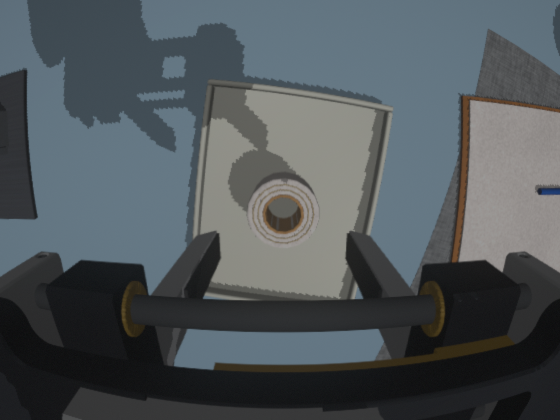

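The roll stands flat in the tray at about (283,213), released. Next: shut the fingers and go to head a.

Request:
{"method": "carry_out", "body": {"commands": [[1,[10,-20,0],[0,0,0]],[1,[10,-39,0],[0,0,0]],[1,[10,-39,0],[0,0,0]],[1,[10,-39,0],[0,0,0]],[1,[10,-39,0],[0,0,0]],[1,[10,-39,0],[0,0,0]],[1,[10,-39,0],[0,0,0]],[1,[10,-39,0],[0,0,0]],[1,[9,-39,0],[0,0,0]],[1,[0,0,0],[0,0,0]]]}}

```text
time_s: 12.35
ee_pos: [0.5361, -0.0344, 0.1098]
eef_rot: [3.141, -0.001, -2.876]
force: [-0.8, 1.0, 0.7]
grip_width: 0.0007
grip_force: 0.0
```

Request:
{"method": "carry_out", "body": {"commands": [[1,[0,0,25],[0,0,0]],[1,[0,0,20],[0,0,0]],[1,[0,0,0],[0,0,0]]]}}

```text
time_s: 12.72
ee_pos: [0.5355, -0.0315, 0.064]
eef_rot: [3.14, -0.003, -2.873]
force: [0.6, 0.5, -0.4]
grip_width: 0.0008
grip_force: 0.0
```

Run:
```python
from h import *
w=snap('wrist','w2.png');places('wrist',['head_a','tab_a'])
o=ctrl.get_obs();print(o['ee_pos'],o['eef_rot'],o['grip_width'],o['force'])
```

```text
wrist head_a [([0.5355, -0.0318, 0.049], 0.86), ([0.5823, -0.1957, 0.0507], 0.86), ([0.5607, -0.1158, 0.0507], 0.82)]
wrist tab_a [([0.5382, -0.2077, 0.0476], 0.89), ([0.5014, -0.0467, 0.0449], 0.71), ([0.5214, -0.1227, 0.0509], 0.58)]
[ 0.53673462 -0.03200267  0.06618137] [-3.14129672e+00  7.52483550e-04 -2.87288271e+00] 0.0006671722553324919 [-0.86574994  0.02481268 -0.34667803]
```

View pics/w2.png

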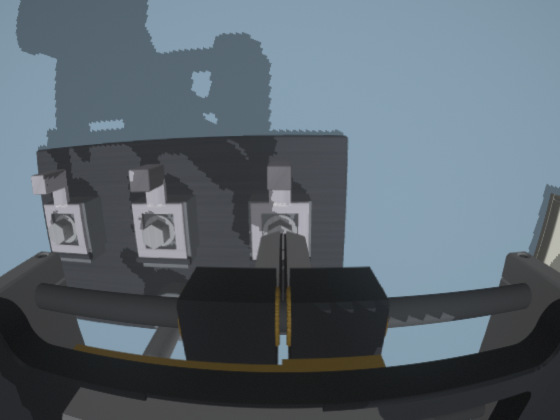

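The shut fingers are right over head a (about (282,228)). Tapping it.

Request:
{"method": "carry_out", "body": {"commands": [[1,[0,0,10],[0,0,0]],[1,[0,0,3],[0,0,0]],[1,[0,0,2],[0,0,0]],[1,[0,0,2],[0,0,0]],[1,[0,0,0],[0,0,0]]]}}

```text
time_s: 13.5
ee_pos: [0.5365, -0.0324, 0.0496]
eef_rot: [-3.141, 0.0, -2.873]
force: [-7.1, 1.5, 15.5]
grip_width: 0.0002
grip_force: 7.1
```

a is tight (15 N, no give). On to b.

Request:
{"method": "carry_out", "body": {"commands": [[1,[0,0,-22],[0,0,0]],[1,[0,-43,0],[0,0,0]],[1,[0,-42,0],[0,0,0]],[1,[0,0,0],[0,0,0]],[1,[0,0,15],[0,0,0]],[1,[0,0,4],[0,0,0]],[1,[0,0,2],[0,0,0]],[1,[0,0,2],[0,0,0]],[1,[0,0,0],[0,0,0]]]}}

```text
time_s: 14.62
ee_pos: [0.5585, -0.1134, 0.0494]
eef_rot: [3.141, -0.001, -2.872]
force: [-16.3, 5.4, 29.0]
grip_width: 0.0005
grip_force: 14.1
```

Request:
{"method": "carry_out", "body": {"commands": [[1,[0,0,-24],[0,0,0]],[1,[0,-43,0],[0,0,0]],[1,[0,-42,0],[0,0,0]],[1,[0,0,0],[0,0,0]],[1,[0,0,15],[0,0,0]],[1,[0,0,4],[0,0,0]],[1,[0,0,3],[0,0,0]],[1,[0,0,1],[0,0,0]],[1,[0,0,0],[0,0,0]]]}}

```text
time_s: 15.75
ee_pos: [0.5816, -0.1963, 0.0486]
eef_rot: [-3.141, 0.0, -2.873]
force: [1.4, -0.3, -0.1]
grip_width: 0.0007
grip_force: 0.0
```

Request:
{"method": "carry_out", "body": {"commands": [[1,[0,0,2],[0,0,0]],[1,[0,0,2],[0,0,0]],[1,[0,0,2],[0,0,0]],[1,[0,0,2],[0,0,0]],[1,[0,0,1],[0,0,0]],[1,[0,0,0],[0,0,0]]]}}

```text
time_s: 16.5
ee_pos: [0.5819, -0.1965, 0.0419]
eef_rot: [-3.141, 0.001, -2.873]
force: [-10.3, 4.9, 27.3]
grip_width: 0.0006
grip_force: 13.7
```

c gave way to 0.042 m, so c is loose. Lift, open part-way, move over tab c and tilt back a little.

Request:
{"method": "carry_out", "body": {"commands": [[1,[0,0,-25],[0,0,0]],[0.45,[0,0,-30],[0,0,0]],[0.45,[18,0,0],[0,0,0]],[0.45,[18,0,0],[0,0,0]],[0.45,[0,0,0],[0,-0.125,0]],[0.45,[0,0,0],[0,-0.125,0]],[0.45,[0,0,0],[0,0,0]],[0.45,[0,0,0],[0,0,0]]]}}

```text
time_s: 17.5
ee_pos: [0.5469, -0.206, 0.0946]
eef_rot: [-3.141, 0.248, -2.873]
force: [0.0, 0.3, -0.5]
grip_width: 0.0517
grip_force: 0.0
```

Run:
```python
from h import *
w=snap('wrist','w3.png');places('wrist',['head_a','tab_a'])
o=ctrl.get_obs();print(o['ee_pos'],o['eef_rot'],o['grip_width'],o['force'],o['qpos'])
p=[.5847,-.1069,.2698];M=R.from_euler('z',p[2]).as_matrix()
T=np.array([*(np.array(p[:2])+(M@[-.0633,-.085,0])[:2]),.0336])
A=M@R.from_euler('y',-.25).as_matrix()@np.diag([-1,1,-1.])
B=R.from_euler('xyz',o['eef_rot']).as_matrix()
print('target',T,'toolshift mm',B.T@(T-o['ee_pos'])*1e3,'turn',R.from_matrix(B.T@A).as_rotvec())
```

```text
wrist head_a [([0.5362, -0.035, 0.0503], 0.83), ([0.5593, -0.119, 0.0509], 0.73), ([0.5816, -0.1976, 0.0399], 0.59)]
wrist tab_a [([0.5431, -0.2066, 0.0452], 0.88), ([0.5234, -0.1229, 0.0437], 0.83), ([0.5013, -0.0468, 0.0463], 0.65)]
[ 0.54715065 -0.20564857  0.09436233] [-3.14157882  0.24882672 -2.87256121] 0.0515053041250543 [-0.51541635 -0.14867767  0.15689561] [-0.50207769  0.39161904  1.69585209  0.22338844  0.8862257  -2.46895759]
target [ 0.54634571 -0.20569696  0.0336    ] toolshift mm [15.72829766  0.16811914 58.69670299] turn [-0.00020354 -0.00117328 -0.00074477]
```

View pics/w3.png

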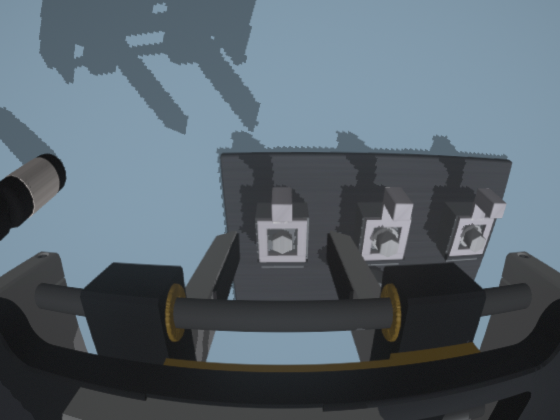

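Tab c at about (282,205) sits centred between the fingers (215–350); head c reads 0.040 high, i.e. dropped. Descend and grip.

Request:
{"method": "carry_out", "body": {"commands": [[0.45,[5,0,20],[0,0,0]],[0.45,[5,0,20],[0,0,0]],[0.45,[5.5,0,18.5],[0,0,0]],[0.45,[0,0,0],[0,0,0]],[1,[0,0,0],[0,0,0]],[1,[0,0,0],[0,0,0]],[1,[0,0,0],[0,0,0]],[1,[0,0,0],[0,0,0]],[1,[0,0,0],[0,0,0]],[1,[0,0,0],[0,0,0]]], "squeeze": 20}}

```text
time_s: 18.9
ee_pos: [0.5465, -0.2069, 0.0343]
eef_rot: [-3.14, 0.251, -2.873]
force: [1.3, -6.2, -1.3]
grip_width: 0.0142
grip_force: 20.0
```

Request:
{"method": "carry_out", "body": {"commands": [[1,[-0.6,-0.5,-2.2],[0,0.04,0]],[1,[-0.6,0,-2.2],[0,0.04,0]],[1,[-1.15,0,-4.5],[0,0.08,0]],[1,[-1.15,0,-4.5],[0,0.08,0]],[1,[0,0,0],[0,0,0]]]}}

```text
time_s: 19.52
ee_pos: [0.5477, -0.2066, 0.048]
eef_rot: [-3.14, 0.009, -2.872]
force: [-5.4, -3.9, 5.5]
grip_width: 0.014
grip_force: 20.0
```

Request:
{"method": "carry_out", "body": {"commands": [[1,[-1.15,0,-4.5],[0,0.08,0]],[1,[-1.15,0,-4.5],[0,0.08,0]],[1,[-1.15,0,-4.5],[0,0.08,0]],[1,[-1.15,0,-4.5],[0,0.08,0]],[1,[0,0,0],[0,0,0]]]}}

```text
time_s: 20.15
ee_pos: [0.5538, -0.2049, 0.0652]
eef_rot: [-3.141, -0.311, -2.873]
force: [-5.3, -3.9, 7.6]
grip_width: 0.0141
grip_force: 20.0
```

Request:
{"method": "carry_out", "body": {"commands": [[1,[-1.15,0,-4.5],[0,0.08,0]],[1,[-1.15,0,-4.5],[0,0.08,0]],[1,[-0.9,0,-3.4],[0,0.06,0]],[1,[0,0,0],[0,0,0]],[1,[0,0,0],[0,0,0]],[1,[0,0,0],[0,0,0]]]}}

```text
time_s: 20.9
ee_pos: [0.561, -0.2028, 0.0756]
eef_rot: [3.141, -0.528, -2.873]
force: [-3.7, -1.5, 4.9]
grip_width: 0.0138
grip_force: 20.0
```

Run:
```python
from h import *
snap('scene','s4.png');places('scene',['tab_a','roll_center','hinge_a']);w=snap('wrist','w4.png');places('wrist',['tab_a'])
snap('top','t4.png')
i=cv2.imread('pics/s4.png')[150:290,170:470];cv2.imwrite('pics/s4c.png',np.vstack([cv2.resize(i,None,fx=2,fy=2),cv2.resize(w['img'],(600,320))]))
o=ctrl.get_obs();print(o['ee_pos'],o['eef_rot'],o['grip_width'],o['grip_force'],o['force'],o['qpos'],o['time_s'])
```

```text
scene tab_a [([0.5235, -0.1237, 0.0472], 0.55), ([0.5676, -0.1977, 0.0899], 0.54), ([0.4983, -0.0427, 0.05], 0.5)]
scene roll_center [([0.5327, 0.3121, 0.0268], 0.61), ([0.5787, -0.1111, 0.0344], 0.22)]
scene hinge_a [([0.6038, -0.1922, 0.0373], 0.93), ([0.5623, -0.0298, 0.04], 0.74), ([0.577, -0.1094, 0.036], 0.64)]
wrist tab_a [([0.5249, -0.1225, 0.047], 0.65), ([0.5649, -0.1982, 0.0858], 0.62), ([0.499, -0.0469, 0.0461], 0.55)]
[ 0.56098433 -0.20281461  0.07559992] [ 3.14110531 -0.52831524 -2.87278656] 0.013656609113925595 20.00050047878176 [-1.68613311 -1.95931169  5.52018373] [-0.28763242  0.81878117  1.12620689 -0.27001194  1.65386291 -2.08665108] 21.25
```

View pics/s4c.png

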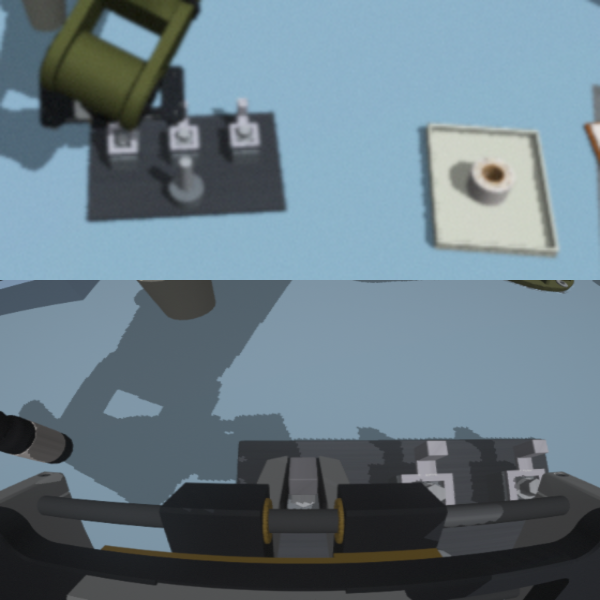

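The roll sits flat in the tray, caps a and b are shut, and tab c is held between the fingers. The tab reads about 0.087 m high, which matches roughly 0.77 rad. Handing in.

```bash
python3 -c "
from station import ctrl
print(ctrl.hand_in())"
```

```text
the job is handed in; nothing more can be done
None
```

I handed the job in at about 21 s (no verdict was returned): the roll lies flat in the tray and released, bolt c was the loose one (a and b did not give), and I am holding its cap open at about 44 degrees with caps a and b shut.

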